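# Close a covered button with one turn of the press wheel

### The job

A button is loaded in the small bench press: close it by pushing the upright wooden handle of the green hand wheel round with your fingers, clockwise seen from above, through exactly one full turn, so that the handle comes back to the red pointer and not beyond it. Push gently and do not grip the handle; leave the punch, the spring die and the jar where they stand, and finish clear of everything.

Things in the scene. Friction and masses are not known exactly. Their poses are not given: they have to be found in the camera images.
- press: Black two-pillar bench press, bolted down, 195 mm high without the handle, round base 170 mm across. Origin: centre of the base on the table; the wheel's upright axis passes through it. z is up; x points from the axis towards the red pointer. It may stand turned to any direction.
- wheel (a joint): Turn of the green hand wheel, rad: 0 at the start (handle in line with the red pointer), growing clockwise seen from above, 6.283 after one full turn. It cannot turn back below 0; nothing stops it at one turn (a stop comes only at 7.6). It stays where it is left, without coasting; its drag is about 0.22 N m, a push of about 3 N at the handle along the circle.
- wheel_hub (a point): Centre of the green hand wheel, on its upright axis, 190 mm above the table. The wheel lies level, 174 mm across, rim bar 14 mm thick with its top 197 mm above the table, three spokes, hub nut top at 204 mm; it does not rise or sink as it turns (a ram below it comes down 12 mm per turn).
- handle: The handle with its origin at its foot: the same handle as handle_mid, which lies 36 mm above this origin. It spins freely on its own upright pin.
- handle_mid (a point): Middle of the upright wooden handle that stands on the rim, 80 mm from the wheel's axis, above the end of one spoke. Handle about 26 mm in diameter, from 196 mm to 261 mm above the table; this point is 232 mm above the table.
- pointer (a point): Middle of the red pointer tongue (46 mm long radially, 18 mm wide), fixed to the press just outside the rim, 120 mm from the wheel's axis (its outer end at 143 mm), top 195 mm above the table, so lower than the handle's grip.
- punch: Bystander: loose upright wooden punch, 32 mm across, 96 mm high. Origin: centre of its underside.
- spring_die: Bystander: loose die, dark round foot 68 mm across with a steel spring head, 57 mm high. Origin: centre of its underside.
- jar: Bystander: loose small jar with steel lid, 56 mm across, 75 mm high. Origin: centre of its underside.

How it is judged:
On the way, in this order (a step that is already met when the one before it is completed fails the run):
1. the fingers push the handle through the first quarter turn (value of joint wheel above 1.4 rad and contact force between the fingers and handle above 0.2 N).
2. the fingers push the handle past half a turn (value of joint wheel above 3 rad and contact force between the fingers and handle above 0.2 N).
3. the fingers push the handle past three quarters of the turn (value of joint wheel above 4.6 rad and contact force between the fingers and handle above 0.2 N).
At the end, for the whole second after the job is handed in: The wheel has made one full turn, within 0.15 rad (12 mm at the handle) of 6.283 rad, and is at rest; punch, spring die and jar are within 20 mm of where they stood (value of joint wheel between 6.1332 and 6.4332 rad and velocity of joint wheel between -0.05 and 0.05 rad/s and distance of each of punch, spring_die, jar from where it was at the start of the episode below 0.02 m); the robot touches nothing.
It fails at once if the wheel is pushed more than 0.3 rad beyond one turn (the button is crushed) (value of joint wheel above 6.5832 rad).
It fails at once if the handle is gripped or shoved hard (more than 30 N from the fingers) (contact force between the fingers and handle above 30 N).
It fails at once if the punch is knocked away or lifted (moved more than 20 mm) (distance of punch from where it was at the start of the episode above 0.02 m).
It fails at once if the spring die is knocked away or lifted (moved more than 20 mm) (distance of spring_die from where it was at the start of the episode above 0.02 m).
It fails at once if the jar is knocked away or lifted (moved more than 20 mm) (distance of jar from where it was at the start of the episode above 0.02 m).
It also fails if it takes over 51 s, if anything falls off the work surface, if the arm or the gripper's body presses on something with over 40 N, if the wrist force passes 120 N, or if a joint passes its speed limit or range.

### The arm

A 7-joint arm with a two-finger parallel gripper is mounted at the origin on the work surface. World frame = base frame: x ahead of the robot, y to its left, z up, the work surface at z = 0. Lengths are in m, angles in rad, forces in N, time in s.
With the tool pointing down it reaches from about 0.4 to 0.85 m from the base axis. Payload 4.5 kg.
Tool frame: the origin (TCP) lies midway between the tips of the shut fingers; the grasp point (between the pads) lies 19 mm behind it; z points along the fingers, y is the line along which they close (so a half turn about z gives the same grasp; the last joint's range is limited). The gripper opens to 85 mm and grips with 20 to 120 N. Pads are 22 mm wide; open, the fingers measure 114 mm over their backs; the gripper's body (76 mm by 85 mm) begins 54 mm behind the grasp point. The pads swing forward as they close: fully open they stand 13 mm farther back than shut.
Start: joints at [-1.129, 0.689, -0.195, 1.565, 0.157, 0.902, -0.215], TCP at [0.248, 0.574, 0.198] pointing down, gripper open.
Joint ranges: [-3.01, 3.01], [-0.46, 2.08], [-1.47, 1.51], [0.13, 2.56], [-1, 4.14], [0.04, 2.09], [-2.66, 2.66]. Speed limits (rad/s): [2.57, 2.57, 3.14, 3.14, 3.14, 3.14, 3.14].

### API

Orientations are given as a unit quaternion [w, x, y, z].
In Python, from plant import env gives the robot as it stands. The module is installed in compiled form; this text tells all that it offers.
- The arm moves only by the tool step_arm, never from a script. Its argument "deltas" is one flat list of numbers, 4 for each row, row after row: the shift along the tool's x, y, z in mm, then the turn about the tool's z in degrees. In form: [dx, dy, dz, yaw, dx, dy, dz, yaw, ...]. A call has 1 to 10 rows; each row shifts and turns the commanded pose from where the row before left it, along the tool's axes as they then stand; what a row does not reach is not made up. A row lasts 1/8 s, in which the tool goes at most 62.5 mm and 10.7 degrees, less where a joint would pass 70% of its speed; a pose out of reach is approached as far as the arm can. A call with a gripper value outside its range is refused whole. "gripper" is the opening in per cent of the stroke, from 0 (shut) to 100 (fully open), set as the call begins (left out, the last holds). The fingers move at their own pace and stop on an object; the grip force is fixed at half the most. Time passes only in rows, so rows that do not move let the fingers close. It gives the time, the measured TCP pose, the force, the opening and the grip force at its end, in the units of the state.
- env.state(): the state, without advancing time (a new reading comes with each control period).
- env.read_camera(name): name is "scene" or "top" or "wrist"; returns a dict with "image" (384x512x3 uint8, blue, green, red), "range_z" (384x512 float32, m along the optical axis (not along the pixel's ray), 0 where there is no reading), "camera_matrix" (3x3 intrinsics, pixels), "world_from_camera" (4x4, takes a point from camera to world coordinates); the wrist camera has in their place "tool_from_camera" (4x4, takes a point from camera to tool coordinates, whose origin is the TCP and whose axes are the flange's). Camera axes: x right, y up, looking along -z (the intrinsics and any distortion apply to the point x, -y, -z); pixel columns grow to the right and rows downward; lengths in m; the calibration is good to about 2 mm. The wrist camera is an equidistant fisheye: a pixel r from the principal point sees the ray r / f radians off the axis. A picture is of the moment at which its call begins: read the wrist's pose just before it.
- env.close_job(): hands the job in; it is judged then, once.
The state is a dict: "clock": time; "joint_positions": joint angles; "dq": joint speeds; "effort": joint torques, N m; "tool_pos": TCP position; "orientation": TCP orientation; "ft_force": force on the tool from outside, world axes, zero at the start; "ft_torque": the same for the moment, N m; "grip_width": finger opening in m; "grasp_force": force on a finger pad.
Only numpy, scipy, OpenCV 4.12 (cv2) and the standard library are available. Lean on these libraries where they do the work, as an engineer would, in place of code of your own. Each camera call takes 0.05 s, during which the arm holds its last target. There are 200 camera calls.

## Working session

There is one attempt and no reset: what is moved stays moved. The work goes in short steps, Python scripts to look and compute and a tool call to move; the robot and the scene stay as the last step left them, time stands still between calls to the robot, and variables do not carry over. Pictures are saved under pics/ and viewed, at most 10 in all, crops included, and the job is handed in when it is done.

Besides the shell and the picture viewer there is one more tool, called after "Emit:" as a command line: name --argument value ..., lists and objects as JSON in quotes. step_arm: Moves the arm, as the interface text tells. Its arguments: {"type":"object","properties":{"deltas":{"type":"array","items":{"type":"number"}},"gripper":{"type":"number"}},"required":["deltas"]}

```bash
mkdir -p pics; python3 - <<'E'
from plant import env
import cv2,numpy as np
s=env.state();print({k:np.round(v,3).tolist() for k,v in s.items()})
for n in("scene","top"):
    c=env.read_camera(n);cv2.imwrite(f"pics/{n}0.png",c["image"]);np.savez(n+"0.npz",**c)
    print(n,np.round(c["camera_matrix"],1).tolist(),np.round(c["world_from_camera"],3).tolist(),(c["range_z"]>0).mean())
E
```

```text
{'clock': 0.0, 'joint_positions': [-1.129, 0.69, -0.194, 1.566, 0.157, 0.902, -0.215], 'dq': [-0.0, 0.0, -0.0, -0.0, 0.001, 0.0, -0.001], 'effort': [-0.001, -53.961, -1.266, -15.855, 0.009, 0.009, 0.0], 'tool_pos': [0.248, 0.573, 0.197], 'orientation': [-0.0, 0.202, 0.979, -0.001], 'ft_force': [-0.33, 0.374, -0.334], 'ft_torque': [0.022, -0.013, -0.017], 'grasp_force': 0.0, 'grip_width': 0.085}
scene [[354.0, 0.0, 253.1], [0.0, 354.0, 191.2], [0.0, 0.0, 1.0]] [[-0.616, -0.526, 0.587, 1.05], [0.788, -0.418, 0.453, 0.42], [0.007, 0.741, 0.671, 0.715], [0.0, 0.0, 0.0, 1.0]] 0.9958597819010416
top [[463.1, 0.0, 251.4], [0.0, 463.1, 190.5], [0.0, 0.0, 1.0]] [[0.018, 0.998, -0.057, 0.501], [-1.0, 0.019, 0.017, 0.057], [0.019, 0.057, 0.998, 1.394], [0.0, 0.0, 0.0, 1.0]] 0.9960378011067709
```

View pics/top0.png

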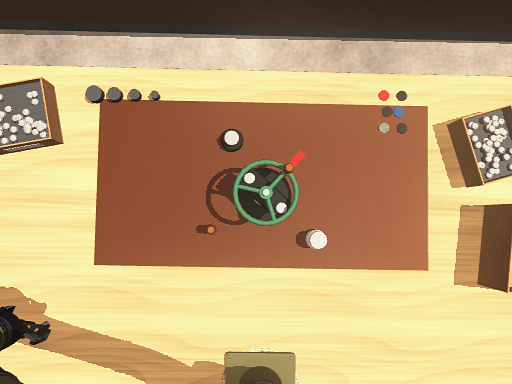

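View pics/scene0.png

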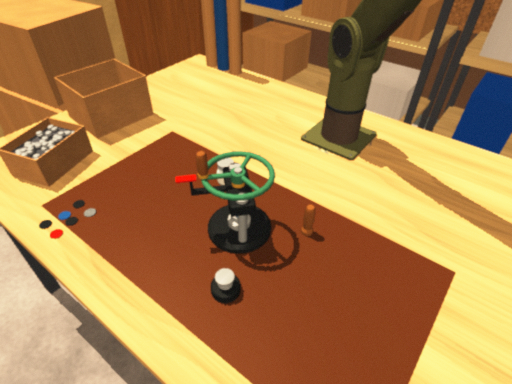

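The top view shows the wheel at about (266,192), the handle at (288,168) and the red pointer at (298,159). The spring die is at (231,139), the punch at (211,229) and the jar at (316,239). The scene view agrees, and all the bystanders are well below wheel height.

```bash
cat > h.py <<'E'
import numpy as np,cv2
def plane(c,uv,z):
    K=c["camera_matrix"];T=c["world_from_camera"];uv=np.atleast_2d(uv).astype(float)
    d=np.c_[(uv[:,0]-K[0,2])/K[0,0],-(uv[:,1]-K[1,2])/K[1,1],-np.ones(len(uv))]@T[:3,:3].T
    o=T[:3,3];return o+d*((z-o[2])/d[:,2])[:,None]
def locate(c,name):
    hsv=cv2.cvtColor(c["image"],cv2.COLOR_BGR2HSV)
    g=cv2.inRange(hsv,(55,90,40),(90,255,255));r=cv2.inRange(hsv,(0,230,170),(3,255,255))|cv2.inRange(hsv,(176,230,170),(180,255,255))
    def big(m,lo,hi):
        k=[x for x in cv2.findContours(m,cv2.RETR_EXTERNAL,cv2.CHAIN_APPROX_NONE)[0]]
        k=[x for x in k if lo[0]<x[:,0,0].mean()<hi[0] and lo[1]<x[:,0,1].mean()<hi[1]];return max(k,key=cv2.contourArea)[:,0]
    lo,hi=((220,140),(330,240)) if name=="top" else ((160,140),(290,215))
    G=cv2.convexHull(big(g,lo,hi))[:,0]
    P=plane(c,G,.190);A=np.c_[2*P[:,:2],np.ones(len(P))];s=np.linalg.lstsq(A,(P[:,:2]**2).sum(1),rcond=None)[0]
    R=np.sqrt(s[2]+s[0]**2+s[1]**2)
    q=big(r,lo,hi);m=cv2.moments(q.reshape(-1,1,2));pu=[m['m10']/m['m00'],m['m01']/m['m00']]
    p=plane(c,pu,.195)[0,:2];d=p-s[:2]
    return s[:2],R,p,np.hypot(*d),np.degrees(np.arctan2(d[1],d[0])),pu
E
python3 - <<'E'
from h import *
for n in("top","scene"):
    c=dict(np.load(n+"0.npz"));print(n,*[np.round(x,4) for x in locate(c,n)])
c=dict(np.load("top0.npz"));print(plane(c,[[288.5,168]],.25),plane(c,[[211,229]],.096),plane(c,[[231,137]],.057),plane(c,[[317,239]],.075))
E
```

```text
Traceback (most recent call last):
  File "h.py", line 16, in locate
    q=big(r,lo,hi);m=cv2.moments(q.reshape(-1,1,2));pu=[m['m10']/m['m00'],m['m01']/m['m00']]
  File "h.py", line 11, in big
    k=[x for x in k if lo[0]<x[:,0,0].mean()<hi[0] and lo[1]<x[:,0,1].mean()<hi[1]];return max(k,key=cv2.contourArea)[:,0]
                                                                                           ~~~^^^^^^^^^^^^^^^^^^^^^^^
ValueError: max() iterable argument is empty
```

```bash
python3 - <<'E'
from h import *
c=dict(np.load("top0.npz"));h=cv2.cvtColor(c["image"],cv2.COLOR_BGR2HSV);print(h[155:172:3,284:304:3].tolist())
E
sed -i 's/(0,230,170),(3,/(0,190,170),(4,/;s/(176,230,170)/(174,190,170)/' h.py
python3 - <<'E'
from h import *
for n in("top","scene"):
    c=dict(np.load(n+"0.npz"));print(n,*[np.round(x,4) for x in locate(c,n)])
c=dict(np.load("top0.npz"));print(plane(c,[[288.5,168]],.25),plane(c,[[211,229]],.096),plane(c,[[231,137]],.057),plane(c,[[317,239]],.075))
E
```

```text
[[[10, 155, 156], [9, 154, 157], [9, 154, 157], [10, 149, 156], [1, 193, 251], [2, 192, 245], [2, 191, 246]], [[9, 156, 155], [10, 153, 157], [10, 151, 157], [2, 193, 241], [2, 192, 244], [2, 192, 245], [4, 181, 209]], [[10, 153, 157], [10, 154, 156], [3, 186, 226], [1, 192, 245], [2, 190, 245], [3, 190, 234], [10, 152, 158]], [[9, 158, 157], [11, 169, 155], [13, 166, 206], [1, 190, 249], [3, 189, 233], [9, 152, 159], [9, 152, 159]], [[10, 160, 83], [11, 168, 210], [12, 166, 216], [5, 179, 151], [10, 153, 157], [10, 154, 159], [9, 154, 159]], [[11, 149, 70], [11, 169, 169], [11, 170, 203], [10, 150, 160], [10, 154, 159], [9, 152, 159], [10, 156, 159]]]
top [0.5695 0.0058] 0.0798 [ 0.6557 -0.0814] 0.1226 -45.3691 [297.073  158.2472]
scene [ 5.669e-01 -1.000e-04] 0.0861 [ 0.6579 -0.0787] 0.1203 -40.8321 [184.8798 178.2572]
[[ 0.62374274 -0.05402778  0.25      ]] [[0.4650105  0.14529519 0.096     ]] [[0.73174343 0.09595002 0.057     ]] [[ 0.4413492  -0.15497555  0.075     ]]
```

```bash

sed -i 's/(0,190,170),(4,/(0,175,190),(4,/;s/(174,190,170)/(174,175,190)/;s/(55,90,40)/(50,60,30)/' h.py
python3 - <<'E'
from h import *
for n in("top","scene"):
    c=dict(np.load(n+"0.npz"));print(n,*[np.round(x,4) for x in locate(c,n)])
    h=cv2.cvtColor(c["image"],cv2.COLOR_BGR2HSV);g=cv2.inRange(h,(50,60,30),(90,255,255));cv2.imwrite(f"m{n}.png",g)
a=cv2.imread("mtop.png")[140:245,220:330];b=cv2.imread("mscene.png")[140:215,160:290]
v=np.zeros((450,800,3),np.uint8);A=cv2.resize(a,None,fx=3.5,fy=3.5);B=cv2.resize(b,None,fx=3,fy=3);v[:A.shape[0],:A.shape[1]]=A;v[:B.shape[0],400:400+B.shape[1]]=B
cv2.imwrite("pics/m.png",v)
E
```

```text
top [ 0.5658 -0.0006] 0.0855 [ 0.656 -0.082] 0.1215 -42.0667 [297.2894 158.1252]
scene [ 5.671e-01 -1.000e-04] 0.0868 [ 0.6569 -0.0789] 0.1195 -41.2645 [185.1426 177.9967]
```

View pics/m.png

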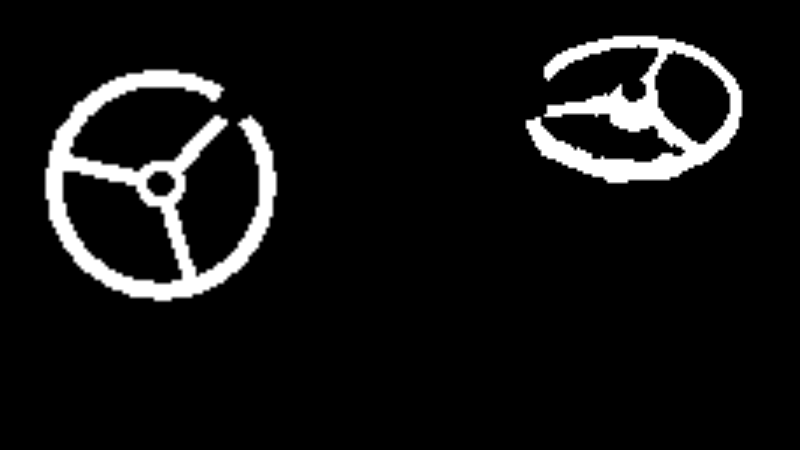

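The hub is at about (0.5665, -0.0005) and the pointer direction is about -41.5°. I'll shut the fingers, rise, square the tool to the world axes and come over the wheel behind the handle.

Emit:
step_arm --deltas '[0,0,-33,-7.8,0,0,-33,-7.8,0,0,-34,-7.7,-25,-36,0,0,-25,-36,0,0,-25,-36,0,0,-25,-36,0,0,-25,-36,0,0,-25,-36,0,0,-25,-36,0,0]' --gripper 0

```text
clock: 1.35
tool_pos: [0.4231, 0.32, 0.2972]
orientation: [-0.0, 0.001, 1.0, -0.0]
ft_force: [0.8, 0.4, -0.1]
grip_width: 0.0001
grasp_force: 0.0
```

Emit:
step_arm --deltas '[-25,-36,0,0,-25,-36,0,0,-25,-36,0,0,-25,-36,0,0,-25,-36,0,0,-25,-36,0,0,-25,-36,0,0,-25,-36,0,0,-20,-30,0,0,0,0,0,0]'

```text
clock: 2.6
tool_pos: [0.643, -0.0012, 0.2963]
orientation: [-0.0, 0.004, 1.0, -0.001]
ft_force: [-1.2, 0.3, -0.6]
grip_width: -0.0001
grasp_force: 0.0
```

```bash
cat > st.py <<'E'
import sys
from plant import env
from h import *
from scipy.spatial.transform import Rotation as Ro
s=env.state();H=np.array([.5665,-.0005]);p=s["tool_pos"];d=p[:2]-H
q=s["orientation"];M=Ro.from_quat(np.r_[q[1:],q[0]]).as_matrix()
ps=np.degrees(np.arctan2(d[1],d[0]))
print("t",s["clock"],"tcp",np.round(p,4),"x",M[:,0].round(3),"z",M[:,2].round(3),"psi",ps.round(2),"r",np.hypot(*d).round(4),"f",s["ft_force"].round(1),"w",s["grip_width"])
if len(sys.argv)>2:
    st=float(sys.argv[1]);n=int(sys.argv[2]);r0=np.hypot(*d);prev=p
    for i in range(1,n+1):
        a=np.radians(ps-st*i);r=.082
        t=np.r_[H+r*np.array([np.cos(a),np.sin(a)]),.222];e=M.T@(t-prev)*1000;prev=t
        print(*(f"{v:.1f}," for v in e),"0,",end=" ")
E
python3 st.py
```

```text
t 2.6 tcp [ 0.643  -0.0012  0.2963] x [-1.     0.007  0.001] z [-0.001 -0.002 -1.   ] psi -0.51 r 0.0765 f [-1.2  0.3 -0.6] w -5.552350749788531e-05
```

Emit:
step_arm --deltas '[-5,0,0,0,0,0,25,0,0,0,25,0,0,0,24,0,0,0,0,0]'

```text
clock: 3.22
tool_pos: [0.6454, 0.0049, 0.2218]
orientation: [-0.002, -0.001, 1.0, 0.0]
ft_force: [-0.3, 0.3, 0.4]
grip_width: -0.0001
grasp_force: 0.0
```

```bash
python3 st.py 3 10; python3 -c "
from plant import env;import cv2
cv2.imwrite('pics/s1.png',cv2.resize(env.read_camera('scene')['image'][80:280,120:360],None,fx=2.5,fy=2.5))"
```

```text
t 3.225 tcp [0.6454 0.0049 0.2218] x [-1.    -0.001  0.005] z [-0.005  0.    -1.   ] psi 3.9 r 0.0791 f [-0.3  0.3  0.4] w -0.00010363145223502249
-3.1, -4.1, -0.2, 0, 0.1, -4.3, -0.0, 0, 0.3, -4.3, -0.0, 0, 0.5, -4.3, 0.0, 0, 0.7, -4.2, 0.0, 0, 0.9, -4.2, 0.0, 0, 1.2, -4.1, 0.0, 0, 1.4, -4.1, 0.0, 0, 1.6, -4.0, 0.0, 0, 1.8, -3.9, 0.0, 0,
```

View pics/s1.png

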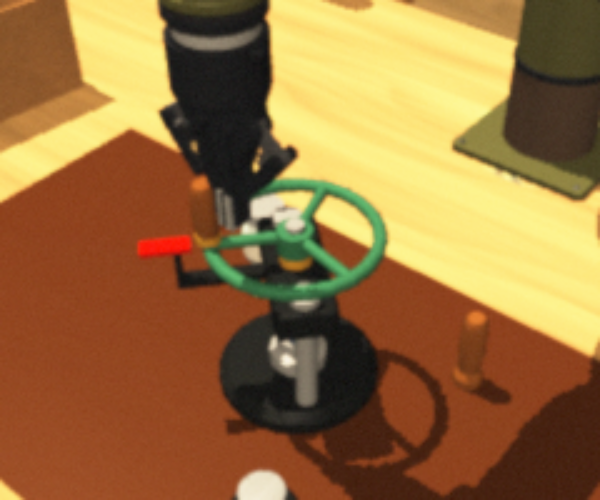

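```bash
python3 - <<'E'
from plant import env
from h import *
s=env.state();print(s["clock"],s["tool_pos"])
out=np.zeros((600,800,3),np.uint8)
for i,n in enumerate(("scene","top")):
    c=env.read_camera(n);T=np.linalg.inv(c["world_from_camera"]);K=c["camera_matrix"]
    im=c["image"].copy();g=c["image"];
    for p,col in((s["tool_pos"],(255,0,255)),([.626,-.0535,.261],(255,255,0)),([.5665,-.0005,.204],(255,255,255))):
        q=T[:3,:3]@np.array(p)+T[:3,3];u=K[0,0]*q[0]/-q[2]+K[0,2];v=-K[1,1]*q[1]/-q[2]+K[1,2];print(n,u,v,-q[2],c["range_z"][int(v),int(u)])
        cv2.circle(im,(int(u),int(v)),2,col,-1)
    a=im[80:240,150:310] if n=="scene" else im[100:260,190:350]
    out[:400,i*400:i*400+400]=cv2.resize(a,(400,400))
cv2.imwrite("pics/s2.png",out[:400])
E
```

```text
3.275 [0.64664749 0.00481623 0.22330078]
scene 214.57273576695295 181.15664157782066 0.7544326259823407 1.0982952
scene 200.04304905034945 152.20443436774752 0.7676260743388397 0.7700708
scene 237.03142810735918 168.90174289090396 0.8168293568979137 0.8190471
top 264.4961653434553 159.6819367688529 1.1780766192200338 0.7495066
top 288.738837736957 166.6136661457246 1.14028849218545 0.71497804
top 265.69804340208236 191.58488934305007 1.1928723890919735 1.1905124
```

View pics/s2.png

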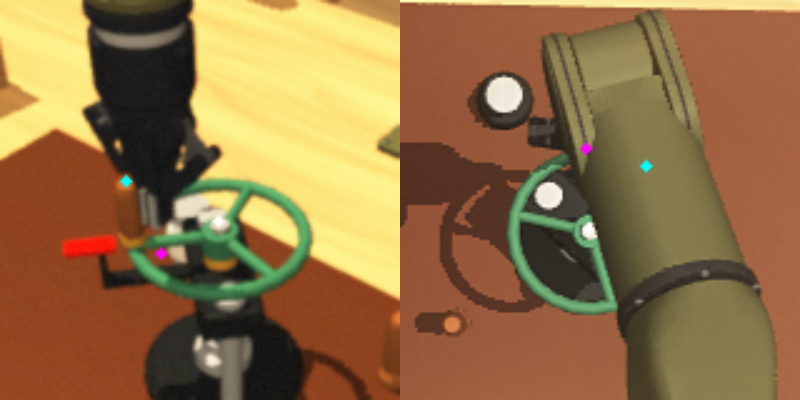

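```bash
python3 - <<'E'
from plant import env
from h import *
def w(c,u,v):
    r=c["range_z"][v,u];K=c["camera_matrix"];T=c["world_from_camera"]
    return (T@np.array([(u-K[0,2])/K[0,0]*r,-(v-K[1,2])/K[1,1]*r,-r,1]))[:3].round(3)
c=env.read_camera("scene")
for u,v in((207,160),(208,164),(211,166),(209,168),(213,166),(205,140),(200,157)):print((u,v),w(c,u,v),c["image"][v,u])
# all points inside 3D box around handle above rim
K=c["camera_matrix"];vv,uu=np.mgrid[100:200,160:290];P=np.array([w(c,u,v) for u,v in zip(uu.ravel(),vv.ravel())])
m=(P[:,2]>.212)&(P[:,2]<.25)&(abs(P[:,0]-.58)<.13)&(abs(P[:,1])<.13)
px=c["image"][vv.ravel(),uu.ravel()].astype(int);dark=(px.max(1)-px.min(1)<40)
print("grey",P[m&dark].mean(0),P[m&dark].min(0),P[m&dark].max(0),"wood",P[m&~dark].mean(0))
t=dict(np.load("top0.npz"));
T=np.linalg.inv(t["world_from_camera"]);K=t["camera_matrix"];q=T[:3,:3]@np.array([.248,.574,.198])+T[:3,3];print(K[0,0]*q[0]/-q[2]+K[0,2],K[1,1]*q[1]/q[2]+K[1,2],[w(t,u,v) for u,v in((46,328),(44,334),(20,330))])
E
```

```text
(207, 160) [0.661 0.003 0.287] [69 82 91]
(208, 164) [0.659 0.003 0.276] [63 73 81]
(211, 166) [0.658 0.01  0.274] [ 82  97 105]
(209, 168) [0.66  0.005 0.267] [75 88 98]
(213, 166) [0.655 0.013 0.274] [27 29 31]
(205, 140) [0.658 0.    0.332] [24 24 25]
(200, 157) [ 0.634 -0.046  0.256] [ 34  76 147]
grey [ 0.628 -0.04   0.236] [ 0.628 -0.04   0.236] [ 0.628 -0.04   0.236] wood [ 0.63408065 -0.04600806  0.23096774]
36.49153665712589 313.1812987904551 [array([0.23 , 0.518, 0.273]), array([0.226, 0.505, 0.314]), array([0.248, 0.533, 0.371])]
```

```bash
python3 - <<'E'
from plant import env
from h import *
s=env.state();p=s["tool_pos"];print(p,s["joint_positions"].round(3),s["orientation"].round(3))
c=env.read_camera("scene");K=c["camera_matrix"];T=c["world_from_camera"]
v,u=np.mgrid[0:384,0:512];r=c["range_z"]
P=np.stack([(u-K[0,2])/K[0,0]*r,-(v-K[1,2])/K[1,1]*r,-r],-1)@T[:3,:3].T+T[:3,3]
m=(abs(P[...,0]-p[0])<.06)&(abs(P[...,1]-p[1])<.06)&(P[...,2]>.205)&(np.hypot(P[...,0]-.626,P[...,1]+.0535)>.02)
for lo in np.arange(.2,.36,.01):
    k=m&(P[...,2]>=lo)&(P[...,2]<lo+.01)
    if k.any():print(lo.round(2),k.sum(),np.percentile(P[k],[5,50,95],axis=0)[:,:2].round(3).tolist(),int(u[k].min()),int(u[k].max()),int(v[k].min()),int(v[k].max()))
w=env.read_camera("wrist");print(w["camera_matrix"].round(1).tolist(),w["tool_from_camera"].round(3).tolist());cv2.imwrite("pics/w1.png",w["image"])
E
```

```text
[0.64808748 0.00410155 0.22490972] [ 0.072  0.698 -0.283  1.457  0.213  1.014  1.311] [0.001 0.    1.    0.   ]
0.25 2 [[0.645, 0.009], [0.647, 0.01], [0.65, 0.01]] 214 216 169 170
0.26 31 [[0.646, 0.0], [0.657, 0.01], [0.661, 0.017]] 207 219 166 171
0.27 58 [[0.644, -0.007], [0.656, 0.012], [0.661, 0.019]] 205 219 160 168
0.28 61 [[0.645, -0.007], [0.656, 0.011], [0.661, 0.019]] 205 219 156 164
0.29 33 [[0.654, -0.002], [0.658, 0.011], [0.661, 0.018]] 204 215 154 160
0.3 87 [[0.642, -0.02], [0.66, 0.01], [0.662, 0.035]] 195 226 146 158
0.31 132 [[0.641, -0.029], [0.66, 0.014], [0.662, 0.04]] 192 228 140 157
0.32 157 [[0.638, -0.037], [0.66, 0.018], [0.666, 0.049]] 188 231 134 154
0.33 159 [[0.652, -0.045], [0.661, 0.0], [0.666, 0.056]] 184 236 128 151
0.34 199 [[0.653, -0.05], [0.66, 0.012], [0.666, 0.06]] 183 237 123 148
0.35 234 [[0.645, -0.048], [0.659, 0.027], [0.669, 0.062]] 184 237 119 144
[[297.3, 0.0, 254.1], [0.0, 297.3, 191.1], [0.0, 0.0, 1.0]] [[0.001, 0.948, 0.318, 0.083], [1.0, -0.001, -0.0, 0.001], [-0.0, 0.318, -0.948, -0.177], [0.0, 0.0, 0.0, 1.0]]
```

View pics/w1.png

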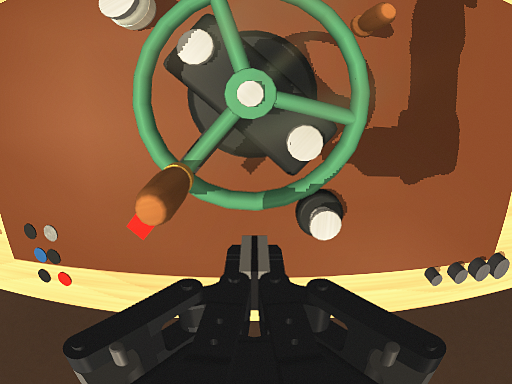

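The fingers are shut beside the handle at the right x and y. Both views put the visible tips about 30 mm above the reported TCP. A commanded height of 0.208 clears the rim and overlaps the handle whichever is right, so I'll go down 15 mm and start the push slowly.

Emit:
step_arm --deltas '[0,0,8,0,0,0,7,0,0,0,0,0]'

```text
clock: 3.9
tool_pos: [0.6465, 0.0032, 0.2074]
orientation: [-0.001, 0.001, 1.0, -0.0]
ft_force: [0.1, -0.7, 0.5]
grip_width: -0.0001
grasp_force: 0.0
```

```bash
sed -i 's/,.222\]/,.208]/' st.py; python3 st.py 2.8 10
```

```text
t 3.9 tcp [0.6465 0.0032 0.2074] x [-1.     0.001  0.002] z [-0.002 -0.    -1.   ] psi 2.64 r 0.0801 f [ 0.1 -0.7  0.5] w -0.00012842766022745959
-2.0, -3.9, -0.6, 0, 0.1, -4.0, 0.0, 0, 0.3, -4.0, 0.0, 0, 0.5, -4.0, 0.0, 0, 0.7, -3.9, 0.0, 0, 0.9, -3.9, 0.0, 0, 1.1, -3.9, 0.0, 0, 1.3, -3.8, 0.0, 0, 1.4, -3.7, 0.0, 0, 1.6, -3.7, 0.0, 0,
```

Emit:
step_arm --deltas '[-2,-4,0,0,0,-4,0,0,0.3,-4,0,0,0.5,-4,0,0,0.7,-4,0,0,0.9,-4,0,0,1.1,-4,0,0,1.3,-3.8,0,0,1.5,-3.8,0,0,1.6,-3.7,0,0]'

```text
clock: 5.15
tool_pos: [0.6419, -0.0356, 0.2086]
orientation: [0.001, 0.0, 1.0, 0.001]
ft_force: [2.6, 2.9, -1.3]
grip_width: -0.0
grasp_force: 1.2
```

```bash
python3 st.py 5 10;python3 -c "
from plant import env;import cv2
cv2.imwrite('pics/s3.png',cv2.resize(env.read_camera('scene')['image'][80:280,120:360],None,fx=2,fy=2))"
```

```text
t 5.15 tcp [ 0.6419 -0.0356  0.2086] x [-1.     0.001 -0.002] z [ 0.002  0.001 -1.   ] psi -24.98 r 0.0832 f [ 2.6  2.9 -1.3] w -3.7050388037791636e-05
4.4, -5.9, 0.6, 0, 3.8, -6.0, -0.0, 0, 4.3, -5.7, -0.0, 0, 4.8, -5.3, -0.0, 0, 5.3, -4.8, -0.0, 0, 5.7, -4.4, -0.0, 0, 6.0, -3.9, -0.0, 0, 6.3, -3.3, -0.0, 0, 6.6, -2.7, -0.0, 0, 6.8, -2.2, -0.0, 0,
```

View pics/s3.png

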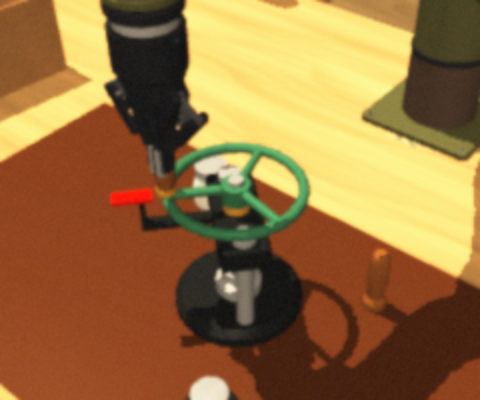

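The fingers are against the handle's back side at about (163,170), and the contact force is about 4 N. I'll continue round the circle.

Emit:
step_arm --deltas '[4,-5.9,0,0,3.8,-6,0,0,4.3,-5.7,0,0,4.8,-5.3,0,0,5.3,-4.8,0,0,5.7,-4.4,0,0,6,-3.9,0,0,6.3,-3.3,0,0,6.6,-2.7,0,0,6.8,-2.2,0,0]'

```text
clock: 6.45
tool_pos: [0.5872, -0.0803, 0.2085]
orientation: [0.0, 0.001, 1.0, -0.0]
ft_force: [3.2, 0.2, -0.4]
grip_width: 0.0003
grasp_force: 1.4
```

```bash
python3 st.py 6.5 10
```

```text
t 6.45 tcp [ 0.5872 -0.0803  0.2085] x [-1.     0.001 -0.   ] z [ 0. -0. -1.] psi -75.45 r 0.0825 f [ 3.2  0.2 -0.4] w 0.00033474199972998873
9.2, -1.4, 0.5, 0, 9.3, -0.8, -0.0, 0, 9.3, 0.3, -0.0, 0, 9.2, 1.3, -0.0, 0, 9.0, 2.3, -0.0, 0, 8.7, 3.4, -0.0, 0, 8.2, 4.3, -0.0, 0, 7.7, 5.2, -0.0, 0, 7.1, 6.1, -0.0, 0, 6.3, 6.8, -0.0, 0,
```

Emit:
step_arm --deltas '[9,-1.4,0,0,9.3,-0.8,0,0,9.3,0.3,0,0,9.2,1.3,0,0,9,2.3,0,0,8.7,3.4,0,0,8.2,4.3,0,0,7.7,5.2,0,0,7.1,6.1,0,0,6.3,6.8,0,0]'

```text
clock: 7.7
tool_pos: [0.5029, -0.0524, 0.2084]
orientation: [-0.0, 0.001, 1.0, -0.0]
ft_force: [1.7, -2.2, -0.4]
grip_width: -0.0001
grasp_force: 1.4
```

```bash
python3 st.py 6.5 10
```

```text
t 7.7 tcp [ 0.5029 -0.0524  0.2084] x [-1.     0.001  0.001] z [-0.001 -0.    -1.   ] psi -140.77 r 0.0821 f [ 1.7 -2.2 -0.4] w -9.853330714095942e-05
5.4, 7.6, 0.4, 0, 4.6, 8.1, 0.0, 0, 3.6, 8.6, 0.0, 0, 2.6, 8.9, -0.0, 0, 1.6, 9.2, -0.0, 0, 0.6, 9.3, -0.0, 0, -0.5, 9.3, -0.0, 0, -1.5, 9.2, -0.0, 0, -2.6, 8.9, -0.0, 0, -3.6, 8.6, -0.0, 0,
```

Emit:
step_arm --deltas '[5.4,7.6,0,0,4.6,8.1,0,0,3.6,8.6,0,0,2.6,8.9,0,0,1.6,9.2,0,0,0.6,9.3,0,0,-0.5,9.3,0,0,-1.5,9.2,0,0,-2.6,8.9,0,0,-3.6,8.6,0,0]'

```text
clock: 8.95
tool_pos: [0.4933, 0.036, 0.2084]
orientation: [-0.001, 0.0, 1.0, 0.0]
ft_force: [-1.7, -1.7, 0.2]
grip_width: -0.0001
grasp_force: 1.5
```

```bash
python3 st.py 6.5 10
```

```text
t 8.95 tcp [0.4933 0.036  0.2084] x [-1.     0.001  0.001] z [-0.001  0.    -1.   ] psi 153.51 r 0.0818 f [-1.7 -1.7  0.2] w -0.00011318157783692388
-4.4, 8.2, 0.4, 0, -5.5, 7.5, -0.0, 0, -6.3, 6.8, -0.0, 0, -7.0, 6.1, -0.0, 0, -7.7, 5.2, -0.0, 0, -8.2, 4.3, -0.0, 0, -8.7, 3.4, -0.0, 0, -9.0, 2.4, -0.0, 0, -9.2, 1.3, -0.0, 0, -9.3, 0.3, -0.0, 0,
```

Emit:
step_arm --deltas '[-4.4,8.2,0,0,-5.5,7.5,0,0,-6.3,6.8,0,0,-7,6.1,0,0,-7.7,5.2,0,0,-8.2,4.3,0,0,-8.7,3.4,0,0,-9,2.4,0,0,-9.2,1.3,0,0,-9.3,0.3,0,0]'

```text
clock: 10.2
tool_pos: [0.5695, 0.0806, 0.2084]
orientation: [-0.0, 0.001, 1.0, -0.0]
ft_force: [-3.5, -0.5, -0.2]
grip_width: 0.0
grasp_force: 1.6
```

```bash
python3 st.py 5 10
```

```text
t 10.2 tcp [0.5695 0.0806 0.2084] x [-1.     0.001  0.   ] z [-0. -0. -1.] psi 87.85 r 0.0812 f [-3.5 -0.5 -0.2] w 2.2526008718956296e-05
-7.2, 0.3, 0.4, 0, -7.1, -1.2, -0.0, 0, -6.9, -1.8, -0.0, 0, -6.7, -2.4, -0.0, 0, -6.5, -3.0, -0.0, 0, -6.2, -3.5, -0.0, 0, -5.9, -4.1, -0.0, 0, -5.5, -4.6, -0.0, 0, -5.1, -5.0, -0.0, 0, -4.6, -5.4, -0.0, 0,
```

Emit:
step_arm --deltas '[-7.2,0,0,0,-7.1,-1.2,0,0,-6.9,-1.8,0,0,-6.7,-2.4,0,0,-6.5,-3,0,0,-6.2,-3.5,0,0,-5.9,-4.1,0,0,-5.5,-4.6,0,0,-5.1,-5,0,0,-4.6,-5.4,0,0]'

```text
clock: 11.45
tool_pos: [0.6317, 0.0497, 0.2088]
orientation: [0.001, 0.0, 1.0, 0.0]
ft_force: [-0.8, 1.4, 0.0]
grip_width: -0.0001
grasp_force: 1.3
```

```bash
python3 st.py 3.5 10; cat > hd.py <<'E'
from plant import env
from h import *
# handle angle from range points of wood colour above the rim, circle radius fixed 13 mm
from scipy.optimize import least_squares
H=np.array([.5665,-.0005])
def handle(c):
    K=c["camera_matrix"];T=c["world_from_camera"];v,u=np.mgrid[0:384,0:512];r=c["range_z"]
    P=np.stack([(u-K[0,2])/K[0,0]*r,-(v-K[1,2])/K[1,1]*r,-r],-1)@T[:3,:3].T+T[:3,3]
    h=cv2.cvtColor(c["image"],cv2.COLOR_BGR2HSV)
    m=(P[...,2]>.206)&(P[...,2]<.256)&(abs(np.hypot(P[...,0]-H[0],P[...,1]-H[1])-.08)<.02)&(h[...,1]>120)&(h[...,0]<20)
    Q=P[m][:,:2];vd=T[:2,3]-Q.mean(0);g=Q.mean(0)-vd/np.hypot(*vd)*.009
    f=least_squares(lambda a:np.hypot(*(Q-H-.08*np.array([np.cos(a[0]),np.sin(a[0])])).T)-.013,[np.arctan2(*(g-H)[::-1])],loss="soft_l1",f_scale=.002)
    return len(Q),np.degrees(f.x[0]),np.sqrt(np.mean(f.fun**2))
E
python3 -c "
from hd import *
print()
print(handle(dict(np.load('scene0.npz'))));c=env.read_camera('scene');print(handle(c));cv2.imwrite('pics/s4.png',cv2.resize(c['image'][80:280,120:360],None,fx=2,fy=2))"
```

```text
t 11.45 tcp [0.6317 0.0497 0.2088] x [-1.     0.001 -0.001] z [ 0.001  0.001 -1.   ] psi 37.56 r 0.0823 f [-0.8  1.4  0. ] w -0.0001353547227009835
-2.7, -4.2, 0.8, 0, -2.7, -4.2, 0.0, 0, -2.4, -4.4, -0.0, 0, -2.1, -4.5, -0.0, 0, -1.9, -4.6, -0.0, 0, -1.6, -4.8, -0.0, 0, -1.3, -4.8, -0.0, 0, -1.0, -4.9, -0.0, 0, -0.7, -5.0, -0.0, 0, -0.4, -5.0, -0.0, 0, 
(196, np.float64(-41.684385184357396), np.float64(0.001487778567524788))
(196, np.float64(18.982635831177994), np.float64(0.0011076203781878301))
```

View pics/s4.png

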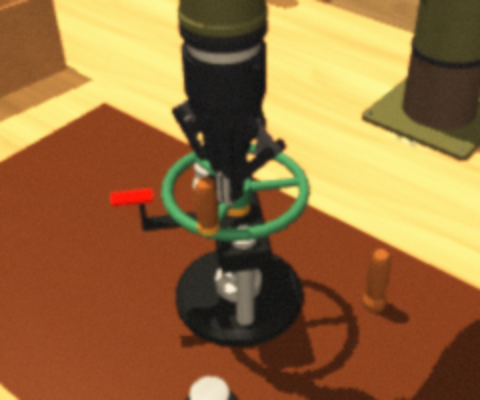

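The handle at (206,205) is ahead of the fingers, at 19.0°, so 60.7° remain. I'll push 35° more, slowly, then measure again.

Emit:
step_arm --deltas '[-2.7,-4.2,0,0,-2.7,-4.2,0,0,-2.4,-4.4,0,0,-2.1,-4.5,0,0,-1.9,-4.6,0,0,-1.6,-4.8,0,0,-1.3,-4.8,0,0,-1,-4.9,0,0,-0.7,-5,0,0,-0.4,-5,0,0]'

```text
clock: 12.75
tool_pos: [0.6474, 0.0028, 0.2084]
orientation: [-0.0, 0.001, 1.0, 0.0]
ft_force: [0.5, 3.6, 0.3]
grip_width: -0.0001
grasp_force: 1.5
```

```bash
python3 st.py 2.5 10; python3 -c "
from hd import *
print();print(handle(env.read_camera('scene')))"
```

```text
t 12.75 tcp [0.6474 0.0028 0.2084] x [-1.     0.001  0.   ] z [-0.  0. -1.] psi 2.37 r 0.081 f [0.5 3.6 0.3] w -9.994229197788339e-05
-1.1, -3.5, 0.4, 0, 0.1, -3.6, -0.0, 0, 0.2, -3.6, -0.0, 0, 0.4, -3.6, -0.0, 0, 0.5, -3.5, -0.0, 0, 0.7, -3.5, -0.0, 0, 0.9, -3.5, -0.0, 0, 1.0, -3.4, -0.0, 0, 1.2, -3.4, -0.0, 0, 1.3, -3.3, -0.0, 0, 
(141, np.float64(-16.071251703970653), np.float64(0.003947509805188328))
```

Emit:
step_arm --deltas '[-1,-3.5,0,0,0,-3.6,0,0,0.2,-3.6,0,0,0.4,-3.6,0,0,0.5,-3.5,0,0,0.7,-3.5,0,0,0.9,-3.5,0,0,1,-3.4,0,0,1.2,-3.4,0,0]'

```text
clock: 13.92
tool_pos: [0.6438, -0.0289, 0.2086]
orientation: [0.0, 0.001, 1.0, -0.0]
ft_force: [2.1, 1.3, -0.0]
grip_width: -0.0002
grasp_force: 1.3
```

Emit:
step_arm --deltas '[-1,8,0,0,0,12,0,0,0,12,0,0,0,0,0,0]'

```text
clock: 14.42
tool_pos: [0.6444, 0.0061, 0.2085]
orientation: [-0.0, -0.001, 1.0, 0.001]
ft_force: [-0.4, -0.2, 0.1]
grip_width: 0.0
grasp_force: 0.0
```

```bash
python3 st.py; python3 -c "
from hd import *
c=env.read_camera('scene');print(handle(c));cv2.imwrite('pics/s5.png',cv2.resize(c['image'][80:280,120:360],None,fx=2,fy=2))"
```

```text
t 14.425 tcp [0.6444 0.0061 0.2085] x [-1.    -0.002  0.   ] z [-0.     0.001 -1.   ] psi 4.81 r 0.0782 f [-0.4 -0.2  0.1] w 1.1520834309121895e-06
(182, np.float64(-38.61699025226659), np.float64(0.0014220862324148462))
```

View pics/s5.png

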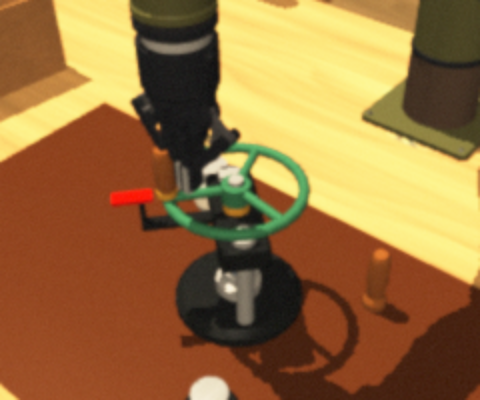

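The handle at (163,175) is 3° (0.05 rad) short of the pointer, inside the tolerance, and the fingers are clear of it. I'll lift away and check once more.

Emit:
step_arm --deltas '[0,4,-20,0,0,0,-30,0,0,0,-30,0,0,0,-30,0,0,0,0,0,0,0,0,0]'

```text
clock: 15.22
tool_pos: [0.644, 0.0069, 0.3176]
orientation: [-0.001, 0.001, 1.0, -0.0]
ft_force: [0.7, -0.1, -0.1]
grip_width: 0.0003
grasp_force: 0.0
```

```bash
python3 st.py; python3 -c "
from hd import *
print(handle(env.read_camera('scene')));print(env.close_job())"
```

```text
t 15.225 tcp [0.644  0.0069 0.3176] x [-1.     0.002  0.002] z [-0.002 -0.001 -1.   ] psi 5.48 r 0.0779 f [ 0.7 -0.1 -0.1] w 0.0002581261463910162
(199, np.float64(-38.73994566697968), np.float64(0.0014342839740749335))
the job is handed in; nothing more can be done
None
```

The wheel was pushed clockwise through one full turn, ending about 3° (0.05 rad) short of the pointer and within the 0.15 rad tolerance. The arm was lifted clear and the job handed in at about 15 s, with no verdict shown.

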